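# Slide the oil bottle into its stall

### The job

Push the tall green oil bottle across the bench into the empty wooden stall, the one without the oil can, until it stands against the stall's back board. Push it low down so that it slides upright on its base the whole way: do not let it tip, and do not grip or lift it. Leave the oil can, the mug and the rusty tin where they stand.

Things in the scene. Friction and masses are not known exactly. Their poses are not given: they have to be found in the camera images.
- bottle: Corked green glass bottle standing upright and loose on the bench, 184 mm tall, round body 68 mm in diameter up to the shoulder about 100 mm up, narrowing to the neck above; about 0.3 to 0.55 kg. Origin: centre of its underside on the bench; z is its long axis. Pushed within about 35 mm of the bench it slides upright; pushed at half its height or higher it tips. It touches the bench over a flat foot 63 mm in diameter.
- free_stall: Empty three-sided wooden stall fixed to the bench, no floor, open on its own -x side, which faces roughly to the robot. Boards 14 mm thick and 44 mm high. Origin: on the bench surface, where the bottle's axis comes when the bottle is home. x points into the stall, y to its left, z up. The inner face of the back board is at x = +35 mm, the side boards' inner faces at y = +-45 mm (90 mm apart), their front ends (the mouth) at x = -23 mm; outside width 118 mm.
- taken_stall: Second stall of exactly the same shape, with the same frame, fixed to the bench; the oil can stands in it. Either stall may be the left one.
- oiler: Thumb oil can of grey metal with a thin bent spout, base 76 mm in diameter, 166 mm tall, loose, standing in the other stall. Origin: centre of its underside.
- mug: Dark tin mug with an ear, 80 mm tall, about 79 by 110 mm, loose on the left of the bench; to be left alone. Origin: on its underside.
- tin: Open rusty tin, 75 mm in diameter and 60 mm tall, loose on the right of the bench; to be left alone. Origin: centre of its underside.
Things that resemble listed ones, but are neither listed nor needed, are in the scene too. Leave any red look-alike of the free_stall alone.

How it is judged:
By the outcome, as a careful person would: the job done as asked, in the order asked, and still so for the second after the job is handed in, with the robot touching nothing.
It also fails if it takes over 58 s, if anything falls off the work surface, if the arm or the gripper's body presses on something with over 40 N, if the wrist force passes 120 N, or if a joint passes its speed limit or range.

### The arm

A 6-joint arm with a two-finger parallel gripper is mounted at the origin on a cart in front of the work surface, level with it; the furniture and walls round the work are solid. World frame = base frame: x ahead of the robot, y to its left, z up, the work surface at z = 0. Lengths are in m, angles in rad, forces in N, time in s.
With the tool pointing down it reaches from about 0.4 to 0.825 m from the base axis. Payload 7 kg.
Tool frame: the origin (TCP) lies midway between the tips of the shut fingers; the grasp point (between the pads) lies arm.hold_point_z behind it (arm.hold_point_z is the distance from the TCP to the grasp point, in m); z points along the fingers, y is the line along which they close (so a half turn about z gives the same grasp; the last joint's range is limited). The gripper opens to 88 mm and grips with 3 to 60 N. Pads are 19 mm wide; open, the fingers measure 130 mm over their backs; the gripper's body (78 mm by 193 mm) begins 47 mm behind the grasp point.
Start: joints at [-0.945, 0.359, 0.012, 0, -1.224, -0.288], TCP at [0.224, -0.637, 0.227] pointing down, gripper open.
Joint ranges: [-3.07, 3.07], [-1.43, 2.12], [-1.02, 1.25], [-3.03, 1.67], [-3.05, -0], [-3.03, 3.03]. Speed limits (rad/s): [2.39, 2.39, 3.01, 3.14, 3.14, 3.14].

### API

Orientations are given as [roll, pitch, yaw] about the fixed x, y, z axes, in that order (R = Rz(yaw) Ry(pitch) Rx(roll)).
In Python, from station import arm gives the robot as it stands.
- The arm moves only by the shell command python3 -m crank 'ROWS' [OPENING] [FORCE]. ROWS is JSON, a list that holds one entry, the list of rows, each a list of 4 numbers: the shift along the tool's x, y, z in units of 25 mm (1.0 is 25 mm), then the turn about the tool's z in units of 5 degrees (1.0 is 5 degrees). A call has 1 to 12 rows; each row is the pose to reach, as a shift and turn from the pose commanded when the call began, along the tool's axes at that moment; what a row does not reach only later rows make up. A row lasts 1/8 s, in which the tool goes at most 62.5 mm and 10.7 degrees, less where a joint would pass 70% of its speed; a pose out of reach is approached as far as the arm can. A call with a gripper value outside its range is refused whole. OPENING is the closure, from 0 (fully open) to 1 (shut), set as the call begins (- or left out, the last holds). The fingers move at their own pace and stop on an object; FORCE is the grip in N (left out, the last holds). Time passes only in rows, so rows that repeat a pose let the fingers close. It gives the time, the measured TCP pose, the force, the opening and the grip force at its end, in the units of the state.
- arm.get_state(): the state, without advancing time (a new reading comes with each control period).
- arm.grab_frame(name): name is "side" or "top"; returns (picture, depth): 480x640x3 uint8, red, green, blue; 480x640 float32, m along the optical axis (not along the pixel's ray), 0 where there is no reading.
- arm.get_calibration(name): a dict with "mtx" (3x3 intrinsics, pixels), "R" (3x3) and "t" (3): a world point X has camera coordinates R X + t. Camera axes: x right, y down, z forward; pixel columns grow to the right and rows downward; lengths in m; the calibration is good to about 2 mm. A picture is of the moment at which its call begins. get_calibration takes no time and is no camera call.
- arm.job_done(): hands the job in; it is judged then, once.
Trained networks look in the newest picture that a camera, given by its name, has taken for a name from the list of things; names that differ only in an ending like _2 or _b are one class to them, and where a whole thing is asked for, a point or a joint stands for the part that bears it (a point fixed in the world has none). Each returns a list of dicts, best first, with "score" (0 to 1); they miss things now and then, are a little off and sometimes report something else, mostly with a low value. They report only what shows in the picture. A call takes as long as a camera call. They do not tell look-alikes from the thing itself.
- arm.recognise(thing, camera): "extent" ([left, top, width, height] in pixels, round what is visible of it).
- arm.trace(thing, camera): "mask" (480x640 bool, what is visible of it) and "extent" ([left, top, width, height] in pixels, round what is visible of it).
The state is a dict: "t": time; "q": joint angles; "qd": joint speeds; "joint_efforts": joint torques, N m; "eef_pos": TCP position; "ee_rot": TCP orientation; "force": force on the tool from outside, world axes, zero at the start; "moment": the same for the moment, N m; "width": finger opening in m; "gripper_force": force on a finger pad.
Only numpy, scipy, OpenCV 4.12 (cv2) and the standard library are available. Lean on these libraries where they do the work, as an engineer would, in place of code of your own. Each camera call takes 0.05 s, during which the arm holds its last target. There are 200 camera calls.

## Working session

There is one attempt and no reset: what is moved stays moved. The work goes in short steps, Python scripts to look and compute and a shell command to move; the robot and the scene stay as the last step left them, time stands still between calls to the robot, and variables do not carry over. Pictures are saved under pics/ and viewed, at most 10 in all, crops included, and the job is handed in when it is done.

```bash
mkdir -p pics; ls; cat > h.py <<'E'
import numpy as np,cv2
from station import arm
def cloud(cam,d):
    c=arm.get_calibration(cam);K=np.array(c["mtx"]);R=np.array(c["R"]);t=np.array(c["t"])
    v,u=np.mgrid[:480,:640]
    P=np.stack([(u-K[0,2])/K[0,0]*d,(v-K[1,2])/K[1,1]*d,d],-1)
    P=(P-t)@R; P[d<=0]=np.nan
    return P
E
python3 - <<'E'
from h import *
s=arm.get_state();print(s)
for c in ("top","side"):
    p,d=arm.grab_frame(c);cv2.imwrite(f"pics/{c}0.png",p[:,:,::-1]);P=cloud(c,d);np.save(c,P)
    for n in ["bottle","free_stall","oiler","mug","tin"]:
        for r in arm.trace(n,c):
            Q=P[r["mask"]];Q=Q[np.isfinite(Q[:,0])]
            print(c,n,round(r["score"],2),r["extent"],np.percentile(Q,[2,50,98],axis=0).round(3).tolist() if len(Q) else None)
E
```

```text
pics
{'t': 0.0, 'q': array([-9.44936436e-01,  3.59405039e-01,  1.10504246e-02, -3.84454387e-04,
       -1.22410453e+00, -2.88116479e-01]), 'qd': array([ 4.62265782e-04, -5.36584964e-04, -1.45488288e-03,  3.22031675e-05,
        1.48887514e-03,  4.90173033e-04]), 'joint_efforts': array([ 2.95079924e-03, -5.82727003e+01,  2.93050271e+01,  6.99695706e+00,
        6.76034237e-03, -1.33993481e-04]), 'eef_pos': array([ 0.22349408, -0.63639434,  0.2256011 ]), 'ee_rot': array([ 3.13989568e+00, -1.26022721e-04, -2.80398007e+00]), 'force': array([ 0.43618783, -0.47676846, -0.24313764]), 'moment': array([-0.02872957, -0.00852811,  0.06866362]), 'gripper_force': 0.0, 'width': 0.08740974004308662}
top bottle 0.96 [364.1, 207.9, 35.0, 38.1] [[0.485, -0.234, 0.022], [0.51, -0.199, 0.125], [0.547, -0.174, 0.186]]
top free_stall 0.94 [215.8, 223.2, 56.7, 39.6] [[0.437, 0.066, 0.003], [0.496, 0.119, 0.043], [0.53, 0.188, 0.048]]
top free_stall 0.7 [271.1, 282.5, 53.4, 30.3] [[0.317, -0.065, 0.0], [0.369, -0.008, 0.044], [0.386, 0.053, 0.048]]
top free_stall 0.68 [283.0, 158.1, 50.6, 37.0] [[0.61, -0.0
[... 726 characters left out ...]
0.13]]
side free_stall 0.84 [288.7, 273.9, 42.8, 47.8] [[0.436, 0.074, 0.001], [0.492, 0.136, 0.031], [0.531, 0.196, 0.046]]
side free_stall 0.78 [236.0, 239.7, 31.3, 34.9] [[0.614, -0.085, 0.003], [0.658, -0.021, 0.031], [0.69, 0.032, 0.046]]
side free_stall 0.67 [347.8, 246.6, 25.9, 40.9] [[0.316, -0.058, 0.003], [0.354, 0.031, 0.031], [0.388, 0.056, 0.046]]
side oiler 0.8 [262.7, 185.6, 18.4, 45.6] [[0.584, -0.381, -0.001], [0.614, -0.206, 0.041], [0.644, -0.183, 0.119]]
side mug 0.64 [324.5, 314.7, 36.3, 60.0] [[0.375, 0.214, -0.0], [0.412, 0.317, 0.046], [0.447, 0.343, 0.081]]
side tin 0.94 [277.6, 165.5, 21.1, 30.2] [[0.543, -0.48, 0.005], [0.571, -0.414, 0.038], [0.599, -0.399, 0.06]]
```

```bash
python3 - <<'E'
import cv2
p=cv2.imread("pics/top0.png")[130:330,130:510];cv2.imwrite("pics/topc.png",cv2.resize(p,None,fx=2.1,fy=2.1,interpolation=cv2.INTER_CUBIC))
p=cv2.imread("pics/side0.png")[130:390,200:420];cv2.imwrite("pics/sidec.png",cv2.resize(p,None,fx=2.2,fy=2.2,interpolation=cv2.INTER_CUBIC))
E
```

```text
(no output)
```

View pics/topc.png

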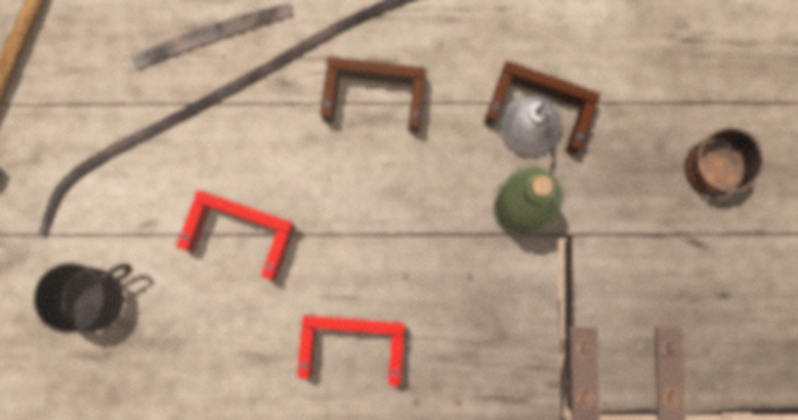

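View pics/sidec.png

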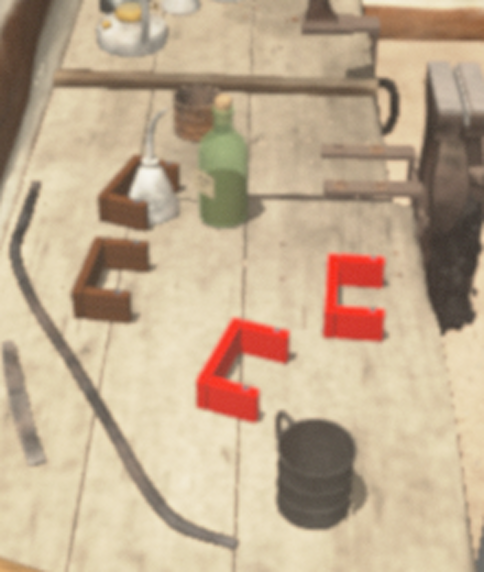

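Brown empty stall at full-image (308,175) is the target: wooden and empty. The brown one at (385,180) holds the oiler, and the two red ones at (245,243) and (298,298) are look-alikes to leave alone. Bottle at (381,227). Next: fits, the gripper's shape and obstacle heights.

```bash
python3 - <<'E'
from h import *
from scipy.optimize import least_squares
print("hold",arm.hold_point_z)
P=np.load("top.npy");S=np.load("side.npy")
A=np.concatenate([P.reshape(-1,3),S.reshape(-1,3)]);A=A[np.isfinite(A[:,0])]
for C in (P,S):
    Q=C.reshape(-1,3);m=(np.hypot(Q[:,0]-.518,Q[:,1]+.205)<.05)&(Q[:,2]>.015)&(Q[:,2]<.09);q=Q[m]
    f=least_squares(lambda c:np.hypot(q[:,0]-c[0],q[:,1]-c[1])-.034,[.52,-.205],loss="soft_l1",f_scale=.002);print("bottle",f.x,len(q))
    c=f.x
    for z in range(60,190,10):
        s=Q[(np.hypot(Q[:,0]-c[0],Q[:,1]-c[1])<.045)&(abs(Q[:,2]-z/1000)<.005)]
        if len(s):print(z,len(s),s[:,:2].min(0).round(3),s[:,:2].max(0).round(3))
for C in (P,S):
  Q=C.reshape(-1,3);q=Q[(abs(Q[:,0]-.65)<.07)&(abs(Q[:,1]+.03)<.085)&(Q[:,2]>.036)&(Q[:,2]<.055)]
  (c,wh,a)=cv2.minAreaRect(q[:,:2].astype(np.float32)*1000);print("stall",c,wh,a,len(q))
  q=Q[(abs(Q[:,0]-.62)<.1)&(abs(Q[:,1]+.22)<.09)&(Q[:,2]>.036)&(Q[:,2]<.05)]
  (c,wh,a)=cv2.minAreaRect(q[:,:2].astype(np.float32)*1000);print("taken",c,wh,a,len(q))
  q=Q[(Q[:,0]>.54)&(Q[:,0]<.66)&(abs(Q[:,1]+.21)<.06)&(Q[:,2]>.08)]
  for z in range(80,180,15):
    s=q[abs(q[:,2]-z/1000)<.008]
    if len(s):print("oiler",z,s[:,:2].min(0).round(3),s[:,:2].max(0).round(3))
# obstacles z>0.02 coarse map
m=(A[:,2]>.02)&(A[:,0]>.2)&(A[:,0]<.6)&(A[:,1]<-.22)&(A[:,1]>-.5)
q=A[m]
for x in np.arange(.2,.6,.04):
  print(round(x,2),[ (round(float(q[k][:,2].max()),2) if (k:=(abs(q[:,0]-x-.02)<.02)&(abs(q[:,1]-y-.02)<.02)).sum()>2 else 0) for y in np.arange(-.5,-.22,.04)])
E
```

```text
hold 0.0188
bottle [ 0.51912123 -0.20725668] 133
60 16 [ 0.485 -0.215] [ 0.529 -0.175]
70 26 [ 0.486 -0.218] [ 0.541 -0.17 ]
80 20 [ 0.485 -0.226] [ 0.554 -0.176]
90 18 [ 0.485 -0.207] [ 0.556 -0.174]
100 29 [ 0.486 -0.22 ] [ 0.546 -0.173]
110 85 [ 0.485 -0.241] [ 0.552 -0.174]
120 170 [ 0.489 -0.237] [ 0.548 -0.176]
130 203 [ 0.492 -0.236] [ 0.544 -0.18 ]
140 48 [ 0.5   -0.222] [ 0.531 -0.189]
150 8 [ 0.505 -0.208] [ 0.518 -0.194]
160 3 [ 0.505 -0.201] [ 0.521 -0.193]
170 65 [ 0.504 -0.222] [ 0.533 -0.193]
180 63 [ 0.508 -0.218] [ 0.529 -0.197]
bottle [ 0.52047851 -0.20673551] 511
60 75 [ 0.487 -0.203] [ 0.558 -0.169]
70 72 [ 0.487 -0.201] [ 0.558 -0.169]
80 75 [ 0.487 -0.197] [ 0.558 -0.164]
90 66 [ 0.487 -0.2  ] [ 0.558 -0.168]
100 70 [ 0.488 -0.203] [ 0.552 -0.169]
110 88 [ 0.488 -0.208] [ 0.552 -0.169]
120 95 [ 0.491 -0.221] [ 0.55  -0.173]
130 79 [ 0.494 -0.214] [ 0.543 -0.176]
140 40 [ 0.505 -0.209] [ 0.535 -0.189]
150 30 [ 0.508 -0.204] [ 0.531 -0.191]
160 27 [ 0.506 -0.206] [ 0.534 -0.19 ]
170 41 [ 0.506 -0.217] [ 0.535 -0.19 ]
180 34 [ 0.509 -0.217] [ 0.529 -0.192]
stall (6
[... 689 characters left out ...]
0.3860092163086 383
oiler 80 [ 0.542 -0.227] [ 0.627 -0.178]
oiler 95 [ 0.542 -0.221] [ 0.621 -0.18 ]
oiler 110 [ 0.542 -0.222] [ 0.621 -0.182]
oiler 125 [ 0.54  -0.222] [ 0.62  -0.186]
oiler 140 [ 0.607 -0.221] [ 0.616 -0.213]
oiler 155 [ 0.597 -0.217] [ 0.61  -0.206]
oiler 170 [ 0.594 -0.212] [ 0.6   -0.202]
0.2 [0, 0, 0.15, 0.15, 0.76, 0.76, 0.76, 0]
0.24 [0, 0, 0, 0, 0.75, 0.76, 0.75, 0]
0.28 [0, 0, 0.61, 0.72, 0.73, 0.72, 0, 0]
0.32 [0.58, 0.6, 0.67, 0.69, 0, 0, 0, 0]
0.36 [0.59, 0.6, 0, 0, 0, 0, 0, 0]
0.4 [0.59, 0.59, 0, 0, 0, 0, 0, 0]
0.44 [0.59, 0, 0, 0, 0, 0, 0, 0]
0.48 [0, 0, 0, 0, 0, 0, 0.17, 0]
0.52 [0.06, 0.06, 0.06, 0, 0, 0, 0.17, 0]
0.56 [0.06, 0.07, 0.06, 0, 0, 0.05, 0.06, 0]
```

View pics/top0.png

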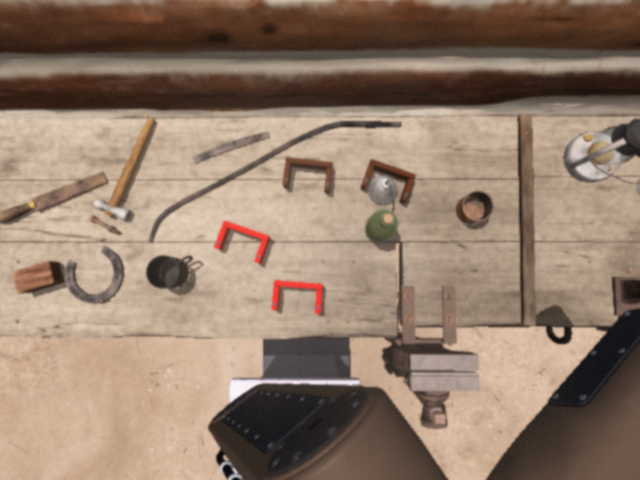

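```bash
python3 -m crank '[[[-2,1.4,0,0],[-4,2.8,0,0],[-6,4.2,0,0],[-8.5,5.8,0,0],[-10.5,7.2,0,0],[-12.6,8.6,0,0],[-12.6,8.6,0,0],[-12.6,8.6,0,0],[-12.6,8.6,0,0]]]' 1; python3 - <<'E'
from h import *
o=[]
for c in ("top","side"):
    p,d=arm.grab_frame(c);P=cloud(c,d);np.save(c+"1",P);o.append(p[60:460,120:520,::-1])
cv2.imwrite("pics/g1.png",np.hstack(o))
s=arm.get_state();print(s["eef_pos"],s["ee_rot"],s["width"],s["t"])
E
```

```text
t: 1.72
eef_pos: [0.449, -0.3304, 0.2265]
ee_rot: [3.142, -0.0, -2.805]
force: [-0.0, -0.5, -0.0]
width: 0.0035
gripper_force: 0.0
[ 0.44879026 -0.33069199  0.22648645] [ 3.14149192e+00 -2.28954742e-04 -2.80571075e+00] 0.0011441060001154092 1.825
```

View pics/g1.png

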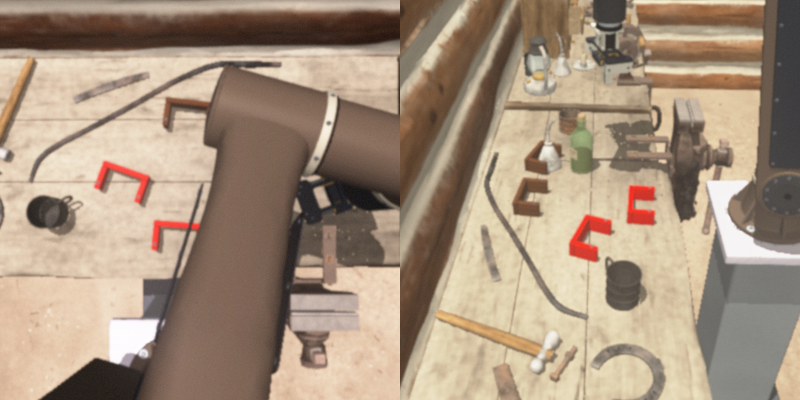

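```bash
python3 - <<'E'
from h import *
p,d=arm.grab_frame("side")
c=arm.get_calibration("side");K,R,t=map(np.array,(c["mtx"],c["R"],c["t"]))
s=arm.get_state();x=K@(R@s["eef_pos"]+t);print(x[:2]/x[2],"cam",-R.T@t)
cv2.imwrite("pics/g2.png",cv2.resize(p[20:170,240:440,::-1],None,fx=4,fy=4,interpolation=cv2.INTER_CUBIC))
P=cloud("side",d).reshape(-1,3);r=s["eef_pos"];Q=P[(np.hypot(P[:,0]-r[0],P[:,1]-r[1])<.13)&(P[:,2]>.2)]
y=s["ee_rot"][2];ex=np.array([np.cos(y),np.sin(y)]);ey=np.array([np.sin(y),-np.cos(y)])
a=(Q[:,:2]-r[:2])@ex;b=(Q[:,:2]-r[:2])@ey;h=Q[:,2]-r[2]
for z in np.arange(-.01,.2,.01):
  m=abs(h-z)<.005
  if m.sum()>2:print(round(z,2),m.sum(),"x",np.percentile(a[m],[3,97]).round(3),"y",np.percentile(b[m],[3,97]).round(3))
E
```

```text
[326.41749626 141.83128879] cam [0.47448744 1.0966716  0.8937111 ]
0.0 6 x [-0.008  0.007] y [0.003 0.018]
0.01 42 x [-0.011  0.012] y [-0.016  0.021]
0.02 31 x [-0.011  0.011] y [-0.015  0.021]
0.03 26 x [-0.01   0.011] y [-0.013  0.022]
0.04 9 x [-0.01  -0.007] y [-0.019 -0.005]
0.05 3 x [-0.009 -0.007] y [-0.012  0.001]
0.07 117 x [-0.038  0.037] y [-0.084  0.093]
0.08 174 x [-0.038  0.036] y [-0.083  0.093]
0.09 198 x [-0.038  0.028] y [-0.083  0.097]
0.1 183 x [-0.037  0.034] y [-0.073  0.1  ]
0.11 332 x [-0.035  0.034] y [-0.09   0.098]
0.12 94 x [-0.024  0.024] y [-0.039  0.019]
0.13 75 x [-0.022  0.024] y [-0.041  0.021]
0.14 68 x [-0.022  0.02 ] y [-0.031  0.018]
0.15 56 x [-0.021  0.023] y [0.006 0.022]
0.16 80 x [-0.039  0.038] y [-0.043  0.024]
0.17 113 x [-0.038  0.034] y [-0.034  0.039]
0.18 99 x [-0.031  0.028] y [0.001 0.037]
0.19 43 x [-0.043  0.032] y [0.016 0.048]
```

View pics/g2.png

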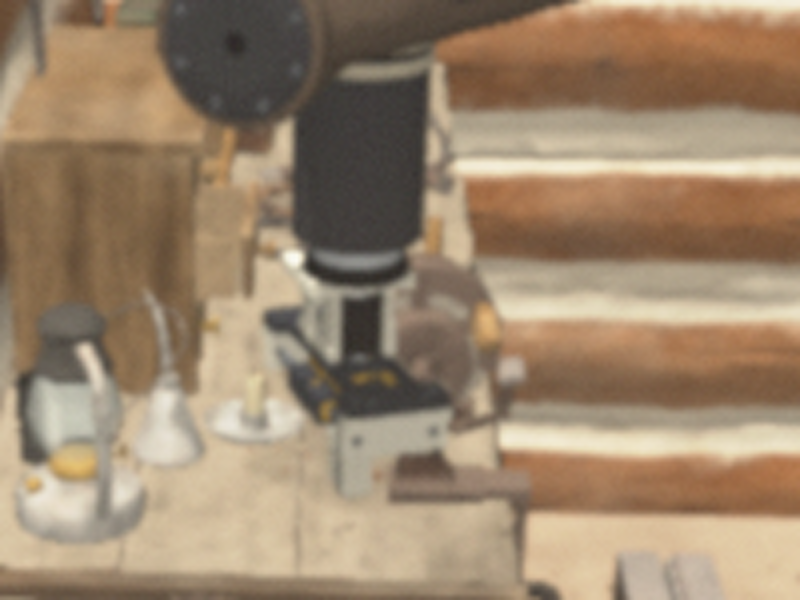

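```bash
python3 -m crank '[[[0,0,-2.5,0],[0,0,-5,0],[0,0,-7.5,0],[0,0,-10,0],[0,0,-12.5,0],[0,0,-15,0],[0,0,-17.5,0],[0,0,-20,0],[0,0,-22.5,0],[0,0,-25,0],[0,0,-27.5,0],[0,0,-30,0]]]'; python3 -c "
from station import arm;print(arm.get_state()['q'].round(3))"
```

```text
t: 3.38
eef_pos: [0.399, -0.2938, 0.777]
ee_rot: [-3.107, 0.015, -2.804]
force: [-0.2, -0.8, 0.3]
width: 0.0004
gripper_force: 0.0
[-0.22   0.3    1.252  0.036 -2.491 -0.985]
```

```bash
python3 -m crank '[[[0,0,-3,0],[0,0,-6,0],[0,0,-9,0],[0,0,-12,0]]]'; python3 -c "
from station import arm;print(arm.get_state()['q'].round(4))"
```

```text
t: 3.88
eef_pos: [0.3483, -0.2542, 0.8135]
ee_rot: [-3.078, 0.021, -2.803]
force: [0.4, 0.2, 0.5]
width: 0.0006
gripper_force: 0.0
[-0.1242  0.2238  1.251   0.0853 -2.5492 -1.0365]
```

```bash
python3 -m crank '[[[0,0,2,0],[0,0,4,0],[0,0,6,0],[0,0,6,0]]]'; python3 -c "
from station import arm;print(arm.get_state()['q'].round(4))"
```

```text
t: 4.38
eef_pos: [0.3531, -0.2616, 0.6573]
ee_rot: [-3.086, 0.009, -2.802]
force: [-1.1, 0.6, 2.1]
width: 0.0005
gripper_force: 0.0
[-0.1432 -0.0426  0.4678  0.0506 -2.0472 -1.0646]
```

```bash
python3 -m crank '[[[-0.8,-1.2,-1.4,0],[-1.6,-2.4,-2.8,0],[-2.4,-3.6,-4.2,0],[-3.2,-4.8,-5.6,0],[-4,-6,-7,0],[-4.8,-7.2,-8.4,0],[-5.6,-8.4,-9.8,0],[-6.4,-9.6,-11.2,0],[-7.2,-10.8,-12.6,0],[-8,-12,-14,0],[-8.8,-13.2,-15.4,0],[-9.6,-14.4,-16.8,0]]]'; python3 -c "
from station import arm;print(arm.get_state()['q'].round(4))"
```

```text
t: 5.88
eef_pos: [0.4764, -0.3506, 0.7423]
ee_rot: [-3.039, 0.036, -2.802]
force: [-0.2, 0.1, 0.1]
width: 0.0008
gripper_force: 0.0
[-0.262   0.3901  1.2517  0.0894 -2.3421 -0.9058]
```

```bash
python3 -m crank '[[[-1.1,-1.7,-1.4,0],[-2.2,-3.4,-2.8,0],[-3.3,-5.1,-4.2,0],[-4.4,-6.8,-5.6,0],[-5.5,-8.5,-7,0],[-6.6,-10.2,-8.4,0],[-7.7,-11.9,-9.8,0],[-8.8,-13.6,-11.2,0],[-9.9,-15.3,-12.6,0],[-11,-17,-14,0],[-12.1,-18.7,-15.4,0],[-13.2,-20.4,-16.8,0]]]'; python3 -c "
from station import arm;print(arm.get_state()['q'].round(4))"
```

```text
t: 7.38
eef_pos: [0.5519, -0.4097, 0.6932]
ee_rot: [-2.996, 0.055, -2.8]
force: [-0.4, -0.6, 1.0]
width: 0.0005
gripper_force: 0.0
[-0.3099  0.4851  1.2516  0.1022 -2.2025 -0.8569]
```

```bash
cat >> h.py <<'E'
from scipy.spatial.transform import Rotation as Ro
def RT(): return Ro.from_euler("xyz",arm.get_state()["ee_rot"]).as_matrix()
def units(d): return (RT().T@np.array(d)/.025).round(2)
E
python3 - <<'E'
from h import *
print("z",RT()[:,2].round(3), units([-.16,.87,.03]),"push",units([.25*.64,.25*.77,.12]))
E
```

```text
z [ 0.1   -0.118 -0.988] [-5.7  34.43 -5.95] push [-8.86  4.43 -5.01]
```

```bash
python3 -m crank '[[[-0.4,2.4,-0.4,0],[-0.8,4.8,-0.8,0],[-1.2,7.2,-1.2,0],[-1.6,9.6,-1.6,0],[-2,12,-2,0],[-2.4,14.4,-2.4,0],[-2.8,16.8,-2.8,0],[-3.2,19.2,-3.2,0],[-3.6,21.6,-3.6,0],[-4,24,-4,0],[-4.4,26.4,-4.4,0],[-4.8,28.8,-4.8,0]]]' && python3 -m crank '[[[-1,5.6,-1,0],[-1,5.6,-1,0],[-1,5.6,-1,0]]]'
python3 -m crank '[[[-9,4.4,-5,0],[-9,4.4,-5,0],[-9,4.4,-5,0],[-9,4.4,-5,0]]]'
python3 -m crank '[[[-9,4.4,-5,0],[-9,4.4,-5,0]]]'
python3 -m crank '[[[-18,9,-10,0],[-18,9,-10,0]]]'
python3 -c "
from h import *
s=arm.get_state();print(s['q'].round(4),RT()[:,2].round(3))"
```

```text
t: 8.88
eef_pos: [0.4182, 0.3197, 0.7163]
ee_rot: [-3.001, 0.059, -2.799]
force: [0.2, 0.4, 0.7]
width: 0.0005
gripper_force: 0.0
t: 9.25
eef_pos: [0.3912, 0.4635, 0.7019]
ee_rot: [-2.983, 0.047, -2.793]
force: [0.1, 1.5, 0.4]
width: 0.0008
gripper_force: 0.0
t: 9.75
eef_pos: [0.4468, 0.5074, 0.6688]
ee_rot: [-3.008, 0.102, -2.794]
force: [-0.4, -0.7, 0.0]
width: 0.0004
gripper_force: 0.0
t: 10.0
eef_pos: [0.4758, 0.5365, 0.6507]
ee_rot: [-3.019, 0.144, -2.788]
force: [-0.2, -0.0, -0.6]
width: 0.0008
gripper_force: 0.0
t: 10.25
eef_pos: [0.501, 0.5647, 0.6349]
ee_rot: [-3.03, 0.187, -2.783]
force: [-0.1, -0.2, -0.0]
width: 0.0008
gripper_force: 0.0
[ 1.2047  0.6161  1.2516  0.2562 -2.1509 -2.2802] [ 0.212 -0.039 -0.977]
```

```bash
python3 -m crank '[[[-16,11,-16,0]]]'
python3 -m crank '[[[-16,11,-16,0]]]'
python3 -m crank '[[[-16,11,-16,0],[-16,11,-16,0]]]'
python3 -m crank '[[[-16,11,-10,0],[-16,11,-10,0]]]'
python3 -c "
from h import *
s=arm.get_state();print(s['q'].round(4),RT()[:,2].round(3))"
```

```text
t: 10.38
eef_pos: [0.5021, 0.5795, 0.639]
ee_rot: [-3.039, 0.224, -2.779]
force: [-0.5, 1.1, -0.5]
width: 0.0005
gripper_force: 0.0
t: 10.5
eef_pos: [0.5003, 0.5925, 0.6491]
ee_rot: [-3.052, 0.266, -2.775]
force: [-1.2, -0.7, 0.7]
width: 0.0001
gripper_force: 0.0
t: 10.75
eef_pos: [0.4929, 0.611, 0.6607]
ee_rot: [-3.068, 0.314, -2.77]
force: [0.4, -0.5, 0.6]
width: 0.0005
gripper_force: 0.0
t: 11.0
eef_pos: [0.4988, 0.6396, 0.6584]
ee_rot: [-3.084, 0.361, -2.766]
force: [0.3, 0.4, -0.4]
width: 0.0004
gripper_force: 0.0
[ 1.2858  0.6256  1.2513  0.3512 -1.9915 -2.3141] [ 0.349  0.076 -0.934]
```

```bash
python3 -c "
from h import *
print(units([0,.5,.25]),units([.1,.45,.35]))"
```

```text
[-10.39  18.19  -7.82] [-14.6   14.71 -10.31]
```

```bash
python3 -m crank '[[[-10,18,-10,0]]]'
python3 -m crank '[[[-10,18,-10,0]]]'
python3 -m crank '[[[-10,18,-10,0]]]'
python3 -m crank '[[[-10,18,-10,0]]]'
python3 -c "
from h import *
s=arm.get_state();print(s['q'].round(4),RT()[:,2].round(3))"
```

```text
t: 11.12
eef_pos: [0.4843, 0.6681, 0.659]
ee_rot: [-3.096, 0.395, -2.767]
force: [-0.2, -0.0, -0.1]
width: 0.0006
gripper_force: 0.0
t: 11.25
eef_pos: [0.4667, 0.6971, 0.661]
ee_rot: [-3.111, 0.43, -2.764]
force: [-0.4, 0.4, -0.1]
width: 0.0003
gripper_force: 0.0
t: 11.38
eef_pos: [0.4493, 0.7236, 0.6647]
ee_rot: [-3.128, 0.465, -2.762]
force: [0.3, 0.1, -0.0]
width: 0.0006
gripper_force: 0.0
t: 11.5
eef_pos: [0.4317, 0.7482, 0.6699]
ee_rot: [3.137, 0.502, -2.762]
force: [-0.2, -0.7, -0.3]
width: 0.0004
gripper_force: 0.0
[ 1.4399  0.6604  1.2507  0.4508 -1.8642 -2.4322] [ 0.445  0.183 -0.877]
```

```bash
python3 -m crank '[[[-3,23,-10,0]]]'
python3 -m crank '[[[-3,23,-10,0]]]'
python3 -m crank '[[[-3,23,-10,0]]]'
python3 -c "
from h import *
s=arm.get_state();print(s['q'].round(4),RT()[:,2].round(3))
for p in [[.45,-.33,.25],[.5,-.30,.12]]: print(units(np.array(p)-s['eef_pos']))"
```

```text
t: 11.62
eef_pos: [0.399, 0.7767, 0.6719]
ee_rot: [3.119, 0.53, -2.765]
force: [-0.1, 0.0, 0.3]
width: 0.0003
gripper_force: 0.0
t: 11.75
eef_pos: [0.3647, 0.8048, 0.6721]
ee_rot: [3.101, 0.557, -2.764]
force: [0.4, 0.7, 0.1]
width: 0.0006
gripper_force: 0.0
t: 11.88
eef_pos: [0.3312, 0.8304, 0.6733]
ee_rot: [3.081, 0.585, -2.765]
force: [0.2, 1.3, 0.5]
width: 0.0002
gripper_force: 0.0
[ 1.5969  0.6961  1.2507  0.5357 -1.8016 -2.5607] [ 0.49   0.259 -0.832]
[ 19.9  -45.26   4.38]
[ 20.85 -45.22  10.  ]
```

```bash
python3 -m crank '[[[3,24,-10,0]]]'
python3 -m crank '[[[3,24,-10,0]]]'
python3 -c "
from h import *
s=arm.get_state();print(s['q'].round(4),RT()[:,2].round(3))
for p in [[.40,.10,.45],[.45,-.33,.25]]: print(units(np.array(p)-s['eef_pos']))"
```

```text
t: 12.0
eef_pos: [0.2888, 0.8545, 0.672]
ee_rot: [3.062, 0.607, -2.768]
force: [-0.7, 0.3, 0.6]
width: 0.0003
gripper_force: 0.0
t: 12.12
eef_pos: [0.2456, 0.8773, 0.6695]
ee_rot: [3.042, 0.629, -2.77]
force: [-0.2, -0.6, -0.0]
width: 0.0001
gripper_force: 0.0
[ 1.711   0.726   1.2508  0.5926 -1.7751 -2.6577] [ 0.509  0.306 -0.805]
[  9.66 -31.44   0.71]
[ 17.91 -48.49   2.91]
```

```bash
python3 -m crank '[[[10,-27,1.6,0],[10,-27,1.6,0],[10,-27,1.6,0],[10,-27,1.6,0],[10,-27,1.6,0],[10,-27,1.6,0],[10,-27,1.6,0],[10,-27,1.6,0],[10,-27,1.6,0],[10,-27,1.6,0],[10,-27,1.6,0],[10,-27,1.6,0]]]'
python3 -c "
from h import *
s=arm.get_state();print(s['q'].round(4),RT().round(3).tolist())
for p in [[.45,-.33,.25]]: print(units(np.array(p)-s['eef_pos']))"
```

```text
t: 13.62
eef_pos: [0.3544, 0.2363, 0.4491]
ee_rot: [3.041, 0.629, -2.769]
force: [0.4, -0.9, 0.2]
width: 0.0004
gripper_force: 0.0
[ 1.5592 -0.6182 -0.705   0.578  -1.1799 -2.8668] [[-0.753, -0.417, 0.509], [-0.294, 0.905, 0.307], [-0.588, 0.081, -0.805]]
[  8.47 -22.75   1.41]
```

```bash
cat >> h.py <<'E'
def box(x,y,z0,z1):
    g=np.meshgrid(np.linspace(-x,x,15),np.linspace(-y,y,35),np.linspace(z0,z1,25));return np.stack(g,-1).reshape(-1,3)
F=box(.011,.021,-.06,0);B=box(.039,.097,-.118,-.066);W=box(.045,.045,-.3,-.118)
def prof(z): return np.where((z<0)|(z>.184),-1,np.interp(z,[0,.1,.11,.12,.13,.14,.184],[.034,.034,.033,.03,.025,.016,.015]))
def advance(R,tcp,c,d):
    "travel along unit d until each part meets the bottle at c, with contact height; and lowest z"
    o=[]
    n=np.array([-d[1],d[0]])
    for Q in (F,B,W):
        X=Q@R.T+tcp;r=prof(X[:,2]);v=X[:,:2]-c;l=v@n;a=v@d
        ok=(r>0)&(abs(l)<r);
        if not ok.any(): o.append((9,0));continue
        t=-np.sqrt(r[ok]**2-l[ok]**2)-a[ok];i=t.argmin();o.append((round(t[i],4),round(X[ok][i,2],3)))
    return o,[round(float((Q@R.T+tcp)[:,2].min()),3) for Q in (F,B)]
def ang(a): a=np.radians(a);return np.array([np.cos(a),np.sin(a)])
E
python3 - <<'E'
from h import *
R0=RT();c=np.array([.52,-.207])
for az in (72,80,-6.6):
  d=ang(az)
  for turn in range(-90,91,10):
    R=R0@Ro.from_euler("z",turn,degrees=True).as_matrix()
    tcp=np.r_[c-.1*d,.02]
    print(az,turn,advance(R,tcp,c,d))
E
```

```text
72 -90 ([(np.float64(0.0477), np.float64(0.033)), (np.float64(0.0298), np.float64(0.13)), (np.float64(0.1259), np.float64(0.141))], [0.007, 0.013])
72 -80 ([(np.float64(0.0504), np.float64(0.034)), (np.float64(0.0419), np.float64(0.122)), (np.float64(0.1265), np.float64(0.14))], [0.006, 0.011])
72 -70 ([(np.float64(0.0539), np.float64(0.032)), (np.float64(0.0513), np.float64(0.114)), (np.float64(0.1248), np.float64(0.142))], [0.006, 0.011])
72 -60 ([(np.float64(0.0558), np.float64(0.027)), (np.float64(0.0584), np.float64(0.106)), (np.float64(0.1161), np.float64(0.148))], [0.006, 0.013])
72 -50 ([(np.float64(0.0562), np.float64(0.024)), (np.float64(0.0635), np.float64(0.102)), (np.float64(0.1043), np.float64(0.153))], [0.007, 0.017])
72 -40 ([(np.float64(0.0553), np.float64(0.022)), (np.float64(0.0669), np.float64(0.098)), (np.float64(0.1089), np.float64(0.151))], [0.008, 0.023])
72 -30 ([(np.float64(0.0533), np.float64(0.022)), (np.float64(0.0686), np.float64(0.096)), (np.float64(0.1148), np.float64(0.147))], [0.009, 0.03])
72 -20 ([(np.float64(0.0502), np.float64(0.024)), (np.float6
[... 6656 characters left out ...]
1)), (np.float64(0.0542), np.float64(0.111)), (np.float64(0.1202), np.float64(0.144))], [0.006, 0.012])
-6.6 60 ([(np.float64(0.051), np.float64(0.034)), (np.float64(0.0455), np.float64(0.119)), (np.float64(0.1241), np.float64(0.141))], [0.006, 0.011])
-6.6 70 ([(np.float64(0.0482), np.float64(0.034)), (np.float64(0.0346), np.float64(0.128)), (np.float64(0.125), np.float64(0.14))], [0.006, 0.012])
-6.6 80 ([(np.float64(0.0462), np.float64(0.033)), (np.float64(0.0234), np.float64(0.132)), (np.float64(0.1232), np.float64(0.141))], [0.007, 0.015])
-6.6 90 ([(np.float64(0.0453), np.float64(0.031)), (np.float64(0.0233), np.float64(0.127)), (np.float64(0.1204), np.float64(0.143))], [0.007, 0.013])
```

```bash
cat >> h.py <<'E'
g=.008
F1=box(.011,.0105,-.06,0)+[0,g+.0105,0];F2=F1*[1,-1,1]
def dist(Q,R,tcp,c):
    X=Q@R.T+tcp;r=prof(X[:,2]);d=np.hypot(*(X[:,:2]-c).T)-r;d[r<0]=9;i=d.argmin();return d[i],X[i,2]
def nest(R,tcp,az0):
    "bottle centre touching both fingers, near azimuth az0 from tcp"
    from scipy.optimize import least_squares
    f=least_squares(lambda c:[dist(F1,R,tcp,c)[0],dist(F2,R,tcp,c)[0]],tcp[:2]+.048*ang(az0),diff_step=1e-3)
    return f.x,f.cost
E
python3 - <<'E'
from h import *
R0=RT()
for az in (75,-6.6):
  for turn in range(-60,51,10):
    R=R0@Ro.from_euler("z",turn,degrees=True).as_matrix();tcp=np.array([0,0,.025])
    c,e=nest(R,tcp,az)
    print(az,turn,"c",c.round(4),np.degrees(np.arctan2(c[1],c[0])).round(1),"%.1e"%e,"fz",[round(float(dist(Q,R,tcp,c)[1]),3) for Q in(F1,F2)],"body",[round(float(v),3) for v in dist(B,R,tcp,c)],"low",[round(float((Q@R.T+tcp)[:,2].min()),3) for Q in (F1,F2,B)],"nrm",np.degrees(np.arctan2(-R[1,0],-R[0,0])).round(1))
E
```

```text
75 -60 c [0.0076 0.0427] 79.9 4.7e-19 fz [0.025, 0.033] body [0.002, 0.108] low [0.007, 0.025, 0.018] nrm 89.1
75 -50 c [0.0147 0.0403] 69.9 9.3e-19 fz [0.027, 0.033] body [0.007, 0.107] low [0.009, 0.023, 0.022] nrm 79.4
75 -40 c [0.021 0.037] 60.4 1.6e-23 fz [0.028, 0.033] body [0.011, 0.105] low [0.01, 0.022, 0.028] nrm 69.1
75 -30 c [0.0265 0.0328] 51.1 3.1e-20 fz [0.029, 0.033] body [0.014, 0.103] low [0.012, 0.021, 0.035] nrm 57.9
75 -20 c [0.0312 0.0281] 42.0 3.8e-18 fz [0.03, 0.032] body [0.015, 0.101] low [0.015, 0.02, 0.043] nrm 46.0
75 -10 c [0.0351 0.0228] 33.0 3.3e-24 fz [0.031, 0.032] body [0.016, 0.101] low [0.018, 0.019, 0.053] nrm 33.7
75 0 c [0.0383 0.0171] 24.0 6.9e-18 fz [0.032, 0.031] body [0.016, 0.102] low [0.019, 0.016, 0.047] nrm 21.3
75 10 c [0.0407 0.0109] 15.0 1.9e-23 fz [0.033, 0.03] body [0.014, 0.102] low [0.02, 0.014, 0.038] nrm 9.3
75 20 c [0.0421 0.0043] 5.8 1.0e-20 fz [0.033, 0.029] body [0.012, 0.103] low [0.021, 0.011, 0.031] nrm -2.2
75 30 c [ 0.0426 -0.0027] -3.7 7.1e-19 fz [0.033, 0.027] body [0.009, 0.107] low [0.023, 0.009, 0.024] nrm -12.9
7
[... 873 characters left out ...]
, 0.019, 0.053] nrm 33.7
-6.6 0 c [0.0383 0.0171] 24.0 2.0e-19 fz [0.032, 0.031] body [0.016, 0.102] low [0.019, 0.016, 0.047] nrm 21.3
-6.6 10 c [0.0407 0.0109] 15.0 1.1e-21 fz [0.033, 0.03] body [0.014, 0.102] low [0.02, 0.014, 0.038] nrm 9.3
-6.6 20 c [0.0421 0.0043] 5.8 9.6e-19 fz [0.033, 0.029] body [0.012, 0.103] low [0.021, 0.011, 0.031] nrm -2.2
-6.6 30 c [ 0.0426 -0.0027] -3.7 1.5e-20 fz [0.033, 0.027] body [0.009, 0.107] low [0.023, 0.009, 0.024] nrm -12.9
-6.6 40 c [ 0.042 -0.01 ] -13.4 1.2e-18 fz [0.033, 0.026] body [0.004, 0.109] low [0.024, 0.008, 0.02] nrm -22.9
-6.6 50 c [ 0.0399 -0.0174] -23.6 9.7e-23 fz [0.032, 0.024] body [-0.001, 0.111] low [0.026, 0.007, 0.017] nrm -32.1
```

```bash
python3 - <<'E'
from h import *
R0=RT();A=np.concatenate([np.load("top.npy").reshape(-1,3),np.load("side.npy").reshape(-1,3)])
bot=np.array([.52,-.207]);home=np.array([.639,-.0295]);u=ang(-6.6);v=ang(83.4)
m=np.isfinite(A[:,0])&(A[:,2]>.008)&(A[:,2]<.2)&(A[:,0]>.3)&(A[:,0]<.76)&(abs(A[:,1])<.5)&(np.hypot(A[:,0]-bot[0],A[:,1]-bot[1])>.05)
H=A[m]
q=A[np.isfinite(A[:,0])&(A[:,0]>.3)&(A[:,0]<.5)&(A[:,1]<-.15)&(A[:,1]>-.4)&(A[:,2]<.2)]
print("strips",np.percentile(q[:,2],[50,95,99,99.8]).round(4))
def clear(R,tcp):
    L=(H-tcp)@R; o=[]
    for n,(x,y,z0,z1) in dict(F=(.011,.03,-.06,0),B=(.039,.097,-.118,-.066),W=(.045,.045,-.3,-.118)).items():
        e=np.maximum(np.abs(L-[0,0,(z0+z1)/2])-[x,y,(z1-z0)/2],0);d=np.linalg.norm(e,axis=1);i=d.argmin();o.append((n,round(float(d[i]),3),H[i].round(3).tolist()))
    return o
E1=home-.073*u
R=R0@Ro.from_euler("z",-45,degrees=True).as_matrix();off,_=nest(R,np.array([0,0,.022]),75);print("off1",off)
d=(E1-bot)/np.linalg.norm(E1-bot);print(d,np.degrees(np.arctan2(d[1],d[0])),np.linalg.norm(E1-bot))
for s in (-.05,0,.05,.1,.15,np.linalg.norm(E1-bot)):
    t=np.r_[bot+d*s-off,.022];print(round(s,3),t.round(3),clear(R,t))
t=np.r_[bot-d*.05-off,.022];print("units to start(z+.12)",(R0.T@(t+[0,0,.12]-arm.get_state()["eef_pos"])/.025).round(2))
R=R0@Ro.from_euler("z",25,degrees=True).as_matrix();off,_=nest(R,np.array([0,0,.022]),-6);print("off2",off)
for s in (.12,.073,.03,0):
    t=np.r_[home-u*s-off,.022];print(s,t.round(3),clear(R,t))
E
```

```text
strips [0.     0.0125 0.1177 0.1278]
off1 [0.01796351 0.03873421]
[0.24259056 0.97012876] 75.96051185861863 0.19161416394797473
-0.05 [ 0.49  -0.294  0.022] [('F', 0.07, [0.582, -0.272, 0.044]), ('B', 0.016, [0.369, -0.291, 0.012]), ('W', 0.068, [0.374, -0.362, 0.013])]
0 [ 0.502 -0.246  0.022] [('F', 0.057, [0.584, -0.264, 0.036]), ('B', 0.011, [0.376, -0.253, 0.012]), ('W', 0.071, [0.376, -0.291, 0.012])]
0.05 [ 0.514 -0.197  0.022] [('F', 0.046, [0.581, -0.218, 0.013]), ('B', 0.042, [0.611, -0.219, 0.133]), ('W', 0.074, [0.376, -0.253, 0.012])]
0.1 [ 0.526 -0.149  0.022] [('F', 0.05, [0.589, -0.199, 0.02]), ('B', 0.035, [0.594, -0.206, 0.163]), ('W', 0.089, [0.593, -0.209, 0.164])]
0.15 [ 0.538 -0.1    0.022] [('F', 0.048, [0.609, -0.082, 0.036]), ('B', 0.038, [0.606, -0.208, 0.072]), ('W', 0.096, [0.381, -0.067, 0.044])]
0.192 [ 0.549 -0.06   0.022] [('F', 0.036, [0.61, -0.075, 0.032]), ('B', 0.03, [0.381, -0.067, 0.044]), ('W', 0.083, [0.381, -0.067, 0.044])]
units to start(z+.12) [  9.39 -22.47   6.14]
off2 [0.04252723 0.00081812]
0.12 [ 0.477 -0.017  0.022] [('F', 0.053, [0.496, 0.062, 0.032]), ('B', 0.027, [0.381, -0.067, 0.044]), ('W', 0.04, [0.377, -0.062, 0.047])]
0.073 [ 0.524 -0.022  0.022] [('F', 0.058, [0.496, 0.062, 0.032]), ('B', 0.046, [0.461, 0.077, 0.048]), ('W', 0.063, [0.381, -0.067, 0.044])]
0.03 [ 0.567 -0.027  0.022] [('F', 0.036, [0.611, -0.07, 0.022]), ('B', 0.043, [0.492, 0.068, 0.048]), ('W', 0.099, [0.381, -0.067, 0.044])]
0 [ 0.596 -0.03   0.022] [('F', 0.01, [0.611, -0.07, 0.022]), ('B', 0.033, [0.622, -0.168, 0.047]), ('W', 0.085, [0.597, -0.202, 0.166])]
```

```bash
python3 -m crank '[[[5.6,-22,1,-9],[5.6,-22,1,-9],[5.6,-22,1,-9],[5.6,-22,1,-9],[5.6,-22,1,-9],[5.6,-22,1,-9],[5.6,-22,1,-9],[5.6,-22,1,-9],[5.6,-22,1,-9],[5.6,-22,1,-9],[5.6,-22,1,-9],[5.6,-22,1,-9]]]' 0.82
python3 -c "
from h import *
s=arm.get_state();print(s['q'].round(3),RT()[:,2].round(3));c=np.array([.49,-.294,.022]);print(units(c-s['eef_pos']))"
```

```text
t: 15.12
eef_pos: [0.466, -0.2072, 0.3245]
ee_rot: [-2.718, 0.491, -1.845]
force: [1.8, 1.3, 0.4]
width: 0.0159
gripper_force: 0.0
[-0.48  -0.09  -0.228 -0.59  -1.135  0.272] [ 0.512  0.302 -0.804]
[8.42 2.09 9.17]
```

```bash
python3 -m crank '[[[3.1,-2,0.2,0],[3.1,-2,0.2,0],[5.3,-0.3,4,0],[7.4,1.3,7.4,0],[8.4,2.1,9.2,0],[8.4,2.1,9.2,0],[8.4,2.1,9.2,0]]]'
python3 - <<'E'
from h import *
s=arm.get_state();R=RT();print(s['q'].round(3),s["eef_pos"].round(4))
o=[]
for cam in ("top","side"):
    p,d=arm.grab_frame(cam);P=cloud(cam,d);o.append(p[140:300,280:480,::-1] if cam=="top" else p[120:280,220:420,::-1])
    q=P.reshape(-1,3);q=q[(np.hypot(q[:,0]-.52,q[:,1]+.207)<.05)&(q[:,2]>.02)&(q[:,2]<.09)];print(cam,len(q))
cv2.imwrite("pics/a.png",cv2.resize(np.hstack(o),None,fx=2,fy=2))
c,_=nest(R,s["eef_pos"],75);print("nest",c,"down",units([0,0,-.01]))
E
```

```text
t: 16.0
eef_pos: [0.4878, -0.2894, 0.0171]
ee_rot: [-2.727, 0.492, -1.847]
force: [0.6, -0.6, 0.8]
width: 0.016
gripper_force: 0.0
[-0.694  0.426 -0.324 -0.884 -0.807  0.94 ] [ 0.4878 -0.2894  0.0171]
top 128
side 480
nest [ 0.50578402 -0.25063455] down [0.19 0.14 0.32]
```

View pics/a.png

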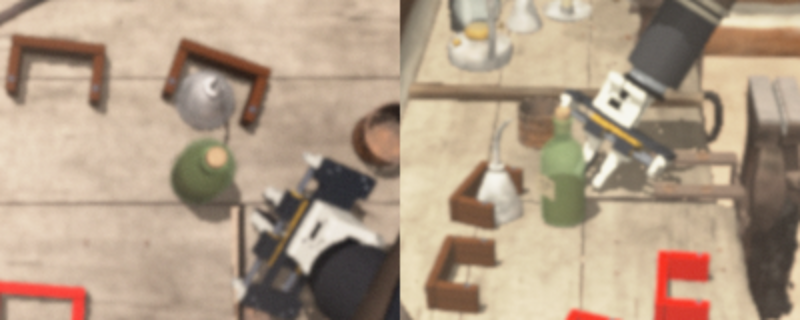

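```bash
python3 - <<'E'
from h import *
print(units([.0142,.0436,.005]),units([.0142+.0194,.0436+.0776,.005]),units([.0607,.2295,.005]))
E
```

```text
[-1.71  0.22  0.66] [-4.53  0.92  2.  ] [-8.46  1.9   3.88]
```

```bash
python3 -m crank '[[[-0.6,0,0.1,0],[-1,0.1,0.3,0],[-1.4,0.15,0.5,0],[-1.7,0.2,0.65,0],[-2,0.3,0.8,0],[-2.35,0.4,0.97,0],[-2.7,0.5,1.13,0],[-3.1,0.6,1.32,0],[-3.5,0.68,1.5,0],[-3.9,0.78,1.7,0],[-4.2,0.85,1.85,0],[-4.5,0.92,2,0]]]'
cat >> h.py <<'E'
from scipy.optimize import least_squares
def bottle(cam,c0):
    p,d=arm.grab_frame(cam);P=cloud(cam,d);r=arm.trace("bottle",cam)
    if not r: return p,None
    best=max(r,key=lambda k:k["score"]);Q=P[best["mask"]];Q=Q[np.isfinite(Q[:,0])]
    q=Q[(Q[:,2]>.015)&(Q[:,2]<.1)&(np.hypot(Q[:,0]-c0[0],Q[:,1]-c0[1])<.06)]
    f=least_squares(lambda c:np.hypot(q[:,0]-c[0],q[:,1]-c[1])-.034,c0,loss="soft_l1",f_scale=.002).x
    top=Q[Q[:,2]>.165];print(cam,round(best["score"],2),len(q),"axis",f.round(4),"top",top.mean(0).round(3) if len(top) else None,Q[:,2].max().round(3))
    return p,f
def rep(c0):
    s=arm.get_state();R=RT();c,_=nest(R,s["eef_pos"],np.degrees(np.arctan2(-R[1,0],-R[0,0])));print("t",s["t"],"tcp",s["eef_pos"].round(4),"nest",c.round(4),"F",s["force"].round(1))
    home=np.array([.639,-.0295])
    for cam in("side","top"):
        p,f=bottle(cam,c0)
        if f is not None: print("  stall frame",((f-home)@ang(-6.6)).round(4),((f-home)@ang(83.4)).round(4))
E
python3 -c "
from h import *
rep([.54,-.13])"
```

```text
t: 17.6
eef_pos: [0.5228, -0.1704, 0.0255]
ee_rot: [-2.72, 0.489, -1.845]
force: [-1.4, -5.0, 5.0]
width: 0.0157
gripper_force: 3.0
t 17.6 tcp [ 0.5228 -0.1704  0.0255] nest [ 0.5408 -0.1317] F [-1.4 -5.   5. ]
side 0.7 618 axis [ 0.5425 -0.1349] top [ 0.542 -0.128  0.176] 0.186
  stall frame -0.0838 -0.1158
top 0.69 132 axis [ 0.5417 -0.1341] top [ 0.54  -0.133  0.179] 0.188
  stall frame -0.0846 -0.1151
```

```bash
python3 - <<'E'
from h import *
print(units([.0245,.1134,-.003]))
E
```

```text
[-4.03  1.19  1.98]
```

```bash
python3 -m crank '[[[-0.35,0.1,0.17,0],[-0.7,0.2,0.35,0],[-1.1,0.32,0.54,0],[-1.5,0.44,0.74,0],[-1.9,0.56,0.93,0],[-2.3,0.68,1.13,0],[-2.7,0.8,1.33,0],[-3.1,0.91,1.52,0],[-3.4,1,1.67,0],[-3.7,1.1,1.82,0],[-4,1.18,1.97,0],[-4,1.18,1.97,0]]]'
python3 -c "
from h import *
rep([.566,-.022])"
```

```text
t: 19.3
eef_pos: [0.5461, -0.0564, 0.0215]
ee_rot: [-2.724, 0.491, -1.845]
force: [-0.0, -0.2, 1.2]
width: 0.0156
gripper_force: 0.4
t 19.3 tcp [ 0.5461 -0.0564  0.0215] nest [ 0.5641 -0.0176] F [-0.  -0.2  1.2]
side 0.66 0 axis [ 0.566 -0.022] top None 0.05
  stall frame -0.0734 -0.0009
top 0.62 0 axis [ 0.566 -0.022] top None 0.052
  stall frame -0.0734 -0.0009
```

```bash
sed -i 's/best=max(r.*;Q=P\[best\["mask"\]\]/best=max(r,key=lambda k:np.nanpercentile(P[k["mask"]][:,2],98)>.15);Q=P[best["mask"]]/' h.py
python3 -c "
from h import *
rep([.566,-.022])
p,d=arm.grab_frame('top');q,d=arm.grab_frame('side')
cv2.imwrite('pics/b.png',cv2.resize(np.hstack([p[120:280,230:430],q[160:320,200:400]])[:,:,::-1],None,fx=2,fy=2))
s=arm.get_state();print('back',units([-.025,-.055,0]),units([-.05,-.055,.0]))
"
```

```text
t 19.5 tcp [ 0.5463 -0.0569  0.0215] nest [ 0.5643 -0.0181] F [ 0.8 -0.4 -0.4]
side 0.85 655 axis [ 0.586  -0.0326] top [ 0.586 -0.026  0.176] 0.186
  stall frame -0.0523 -0.0092
top 0.53 44 axis [ 0.5851 -0.0332] top [ 0.498 -0.037  0.469] 0.48
  stall frame -0.0531 -0.0098
back [ 2.11 -0.12 -1.18] [ 2.35  0.7  -1.69]
```

View pics/b.png

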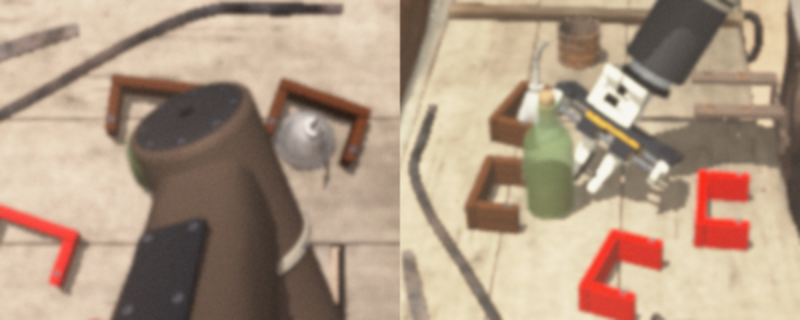

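```bash
python3 -c "
from h import *
p=arm.get_state()['eef_pos']
for d in [[-.03,-.035,0],[-.04,-.03,.06]]: print(units(d))
for w in [[.492,-.03,.085],[.492,-.03,.021]]: print(units(np.array(w)-p))"
```

```text
[ 1.48  0.39 -1.04]
[ 0.27 -0.06 -3.11]
[-1.59  1.37 -2.82]
[-0.39  2.29 -0.76]
```

```bash
python3 -m crank '[[[1.5,0.4,-1,0],[1.5,0.4,-1,0],[0.3,0,-3.1,0],[0.3,0,-3.1,2],[-0.6,0.7,-3,4],[-1.6,1.4,-2.8,6],[-1.6,1.4,-2.8,8],[-1.6,1.4,-2.8,10],[-1.6,1.4,-2.8,12],[-1.6,1.4,-2.8,14],[-1.6,1.4,-2.8,14],[-1.6,1.4,-2.8,14]]]'
python3 -c "
from h import *
rep([.586,-.033])
p=arm.get_state()['eef_pos']
print(units(np.array([.492,-.03,.021])-p),RT().round(3).tolist())"
```

```text
t: 21.3
eef_pos: [0.4919, -0.0291, 0.0846]
ee_rot: [2.765, 0.524, 3.011]
force: [0.5, -0.5, 0.1]
width: 0.0157
gripper_force: 0.0
t 21.3 tcp [ 0.4919 -0.0291  0.0846] nest [ 0.5344 -0.0282] F [ 0.5 -0.5  0.1]
top 0.63 152 axis [ 0.585  -0.0333] top [ 0.583 -0.034  0.179] 0.189
  stall frame -0.0532 -0.01
[ 1.26 -0.84  2.04] [[-0.859, -0.059, 0.509], [0.115, 0.946, 0.304], [-0.499, 0.319, -0.805]]
```

```bash
python3 - <<'E'
from h import *
def bis(R):
    t=np.array([0,0,.022]);c,_=nest(R,t,np.degrees(np.arctan2(-R[1,0],-R[0,0])));o=[]
    for Q in (F1,F2):
        X=Q@R.T+t;r=prof(X[:,2]);d=np.hypot(*(X[:,:2]-c).T)-r;d[r<0]=9;i=d.argmin();v=c-X[i,:2];o.append(np.degrees(np.arctan2(v[1],v[0])).round(1))
    return c.round(4),o,round(float(dist(B,R,t,c)[0]),4)
R0=RT()
for a in (-80,-70,-20,-15,-10,-5,0,5,10): print(a,bis(R0@Ro.from_euler("z",a,degrees=True).as_matrix()))
E
```

```text
-80 (array([0.0112, 0.0416]), [np.float64(59.8), np.float64(84.3)], 0.0042)
-70 (array([0.018 , 0.0388]), [np.float64(49.8), np.float64(75.1)], 0.0087)
-20 (array([0.0396, 0.014 ]), [np.float64(7.1), np.float64(34.1)], 0.0149)
-15 (array([0.0407, 0.0109]), [np.float64(3.1), np.float64(29.9)], 0.0141)
-10 (array([0.0415, 0.0076]), [np.float64(-0.9), np.float64(25.5)], 0.0131)
-5 (array([0.0422, 0.0043]), [np.float64(-5.1), np.float64(21.1)], 0.0118)
0 (array([0.0425, 0.0008]), [np.float64(-9.3), np.float64(16.5)], 0.0103)
5 (array([ 0.0426, -0.0027]), [np.float64(-13.6), np.float64(11.7)], 0.0086)
10 (array([ 0.0425, -0.0063]), [np.float64(-18.1), np.float64(6.8)], 0.0064)
```

```bash
python3 -c "
from h import *
p=arm.get_state()['eef_pos']
for w in [[.495,-.037,.021],[.535,-.0345,.021],[.588,-.031,.021]]: print(units(np.array(w)-p))"
```

```text
[ 1.12 -1.11  2.02]
[-0.24 -1.11  2.86]
[-2.04 -1.1   3.99]
```

```bash
python3 -m crank '[[[0.6,-0.5,1,0],[1.1,-1.1,2,0],[1.1,-1.1,2,0],[0.4,-1.1,2.45,0],[-0.25,-1.1,2.85,0],[-0.5,-1.1,3.02,0],[-0.8,-1.1,3.2,0],[-1.1,-1.1,3.4,0],[-1.4,-1.1,3.59,0],[-1.7,-1.1,3.78,0],[-2,-1.1,3.97,0],[-2,-1.1,3.97,0]]]'
python3 -c "
from h import *
rep([.625,-.03])
p=arm.get_state()['eef_pos']
for w in [[.597,-.0305,.021],[.601,-.0305,.021]]: print(units(np.array(w)-p))"
```

```text
t: 23.0
eef_pos: [0.5867, -0.0305, 0.0208]
ee_rot: [2.763, 0.522, 3.008]
force: [0.3, 0.3, 0.9]
width: 0.0154
gripper_force: 0.5
t 23.0 tcp [ 0.5867 -0.0305  0.0208] nest [ 0.6292 -0.0298] F [0.3 0.3 0.9]
side 0.79 622 axis [ 0.626  -0.0307] top [ 0.625 -0.024  0.176] 0.187
  stall frame -0.0128 -0.0027
[-0.36 -0.01  0.21]
[-0.5  -0.02  0.29]
```

```bash
python3 -m crank '[[[-0.1,0,0.06,0],[-0.2,0,0.12,0],[-0.28,0,0.17,0],[-0.34,0,0.2,0],[-0.34,0,0.2,0]]]'; python3 -m crank '[[[-0.07,0,0.04,0],[-0.07,0,0.04,0]]]'; python3 -m crank '[[[-0.07,0,0.04,0],[-0.07,0,0.04,0]]]'
python3 -c "
from h import *
rep([.637,-.03])"
```

```text
t: 23.82
eef_pos: [0.5968, -0.0305, 0.0208]
ee_rot: [2.764, 0.522, 3.007]
force: [-1.9, 0.0, -0.7]
width: 0.0158
gripper_force: 1.1
t: 24.08
eef_pos: [0.5989, -0.0304, 0.021]
ee_rot: [2.764, 0.522, 3.007]
force: [-1.9, -0.3, -1.1]
width: 0.0155
gripper_force: 1.0
t: 24.32
eef_pos: [0.6008, -0.0303, 0.021]
ee_rot: [2.764, 0.522, 3.007]
force: [-2.0, 0.3, -1.8]
width: 0.0155
gripper_force: 0.9
t 24.325 tcp [ 0.6008 -0.0303  0.021 ] nest [ 0.6434 -0.0295] F [-2.   0.3 -1.8]
side 0.71 637 axis [ 0.6398 -0.0304] top [ 0.639 -0.023  0.176] 0.187
  stall frame 0.0009 -0.0008
```

```bash
for i in 1; do python3 -m crank '[[[-0.05,0,0.03,0],[-0.05,0,0.03,0]]]'; python3 -m crank '[[[-0.05,0,0.03,0],[-0.05,0,0.03,0]]]'; done | grep -E "force:|eef_pos"
python3 -c "
from h import *
rep([.64,-.03])"
```

```text
eef_pos: [0.6016, -0.0301, 0.0209]
force: [-4.4, -1.0, 0.4]
gripper_force: 2.4
eef_pos: [0.602, -0.0299, 0.0206]
force: [-9.3, -1.7, 5.2]
gripper_force: 4.7
t 25.025 tcp [ 0.602  -0.0299  0.0206] nest [ 0.6445 -0.0291] F [-9.3 -1.7  5.2]
side 0.71 584 axis [ 0.6405 -0.0303] top [ 0.639 -0.023  0.176] 0.186
  stall frame 0.0016 -0.0007
```

Force rose to 9 N, so it is against the back board. Backing off.

```bash
python3 -m crank '[[[0.1,0,-0.06,0],[0.4,0,-0.24,0],[1,0,-0.6,0],[2,0,-1.2,0],[2.7,0,-1.65,0],[2.7,0,-1.65,0],[0.7,1.3,-4.9,0],[-0.3,1.9,-6.5,0],[-0.3,1.9,-6.5,0]]]'
python3 -c "
from h import *
rep([.64,-.03])
q,d=arm.grab_frame('side');p,d=arm.grab_frame('top')
cv2.imwrite('pics/c.png',cv2.resize(np.hstack([p[120:320,130:530],q[140:340,180:380]])[:,:,::-1],None,fx=1.33,fy=1.33))"
```

```text
t: 26.35
eef_pos: [0.526, -0.0352, 0.1749]
ee_rot: [2.764, 0.527, 3.008]
force: [1.4, 0.5, -0.2]
width: 0.0158
gripper_force: 0.0
t 26.35 tcp [ 0.526  -0.0352  0.1749] nest [ 0.5484 -0.0355] F [ 1.4  0.5 -0.2]
side 0.8 590 axis [ 0.6404 -0.03  ] top [ 0.639 -0.024  0.176] 0.187
  stall frame 0.0015 -0.0003
top 0.93 203 axis [ 0.6395 -0.031 ] top [ 0.637 -0.031  0.178] 0.187
  stall frame 0.0006 -0.0015
```

View pics/c.png

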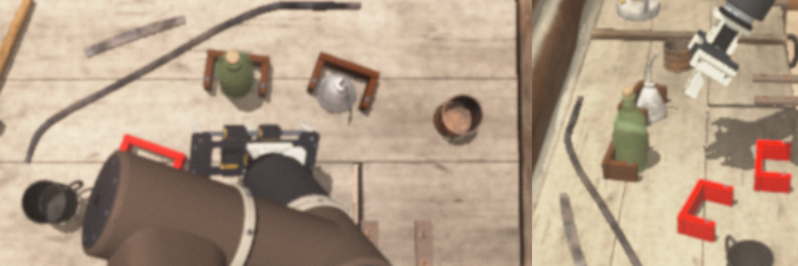

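The picture shows the bottle upright in the brown stall at about (235,75). The oil can, tin and mug are where they were, and the gripper is clear.

```bash
python3 -c "
from station import arm
print(arm.job_done())"
```

```text
the job is handed in; nothing more can be done
None
```

The bottle was pushed low down into the empty wooden stall and stands upright against its back board; the oil can, mug and tin look unmoved, and the job was handed in at about 26 s with the gripper clear.

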